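Clamp the weld test plate and hold the thickness gauge on its dot

TASK

Swing the red-knobbed keeper bar of the weld fixture shut across the plate until it clicks home in its detent. Then take the blue thickness gauge out of its stand and hold its orange foot on the plate's yellow dot, centred, upright, the gauge's long side along the weld, pressing gently so that the spring foot goes about halfway in, and finish while still holding it there. Do not shift the plate, never press hard, and leave the tube, the jar and the nozzle alone.

Things in the scene. Friction and masses are not known exactly. Their poses are not given: they have to be found in the camera images.
- fixture: grey weld fixture fixed to the table, base 220 (x) x 210 (y) x 20 mm high. Origin: centre of its underside; x runs along the weld. Nest rails and stops around the plate are 28 mm high above the table; the keeper bar lies at z 35.5 to 45.5 mm. Detent block with a brass spring ball (top at 35.5 mm) at x 41, y -85 mm; end stop (top at 46 mm) beyond it in x.
- keeper (a joint): angle (rad) of the keeper bar about its upright hinge: 0 = shut on its end stop, in the detent; grows as it opens, to 1.75. Shut, the bar points along the fixture's -y; at 1.57 along its -x. It shuts counter-clockwise seen from above. It stays where left (about 1 N at the knob moves it); in the last 0.1 rad it rides over the spring ball (about 3 N), then snaps in.
- keeper_hinge (a point): point on the hinge axis at the bar's underside, 35.5 mm above the table; in the fixture frame x 45, y 85 mm. The bar is 24 mm wide, 10 mm thick and reaches 175 mm from the hinge axis. Its x and y axes turn with the bar, which points along this frame's -y.
- keeper_knob (a point): centre of the top face of the red upright knob on the bar, 120 mm from the hinge axis: a cylinder 16 mm in diameter that stands 35 mm above the bar, its top 80.5 mm above the table.
- plate: loose welded steel test plate 130 (x) x 100 (y) x 10 mm, 1 kg, lying flat on the fixture's base between the nest rails (2 mm play either side across, up to 31 mm along x). Origin: centre of its underside, 20 mm above the table; its upper face is at 30 mm. The weld bead, 8 mm wide and 3 mm high, runs along its x axis through the middle.
- dot (a point): centre of the yellow dot, 26 mm in diameter, flat on the plate's upper face; in the plate frame x -28, y 26, z 10 mm.
- stand: white gauge stand fixed to the table, 80 (x) x 66 (y) x 45 mm high, with an upright slot 26 (x) x 16 (y) mm right through its middle. Origin: centre of its underside.
- gauge: blue thickness gauge, 0.17 kg, upright in the stand. Origin: centre of its nose's lower end, at first 23 mm above the table; z up, x along its long side. Steel nose 24 (x) x 14 (y) mm, z 0 to 22; black collar 44 x 32 mm, z 22 to 28, resting on the stand; blue grip 34 (x) x 22 (y) mm, z 28 to 102; cap to 108 mm. Grip it across y at about z 70 mm.
- foot (a joint): how far (m) the orange spring foot is pressed into the nose: 0 = fully out (12 mm below the nose's end), 0.010 = fully in. The spring gives about 1 N at 0, 3.5 N at half and 6 N fully in.
- gauge_foot (a point): centre of the lower face of the orange foot, 14 (x) x 8 (y) mm, its long side along the gauge's x; 12 mm below the gauge's origin when the spring is out.
- tube: loose offcut of steel tube standing on end, 60 mm in diameter, 75 mm high; leave it alone. Origin: centre of its underside. Tube and stand may stand in either of two places.
- paste: loose jar with a red cap, 60 mm in diameter, 70 mm high; leave it alone. Origin: centre of its underside.
- nozzle: loose brick-red ceramic torch nozzle standing on its wide end, 24 mm in diameter, 45 mm high; leave it alone. Origin: centre of its underside.
Mind the look-alikes: they are no part of the job. Of the things shaped like the gauge, the blue one is meant.

How it is judged:
On the way, in this order (a step that is already met when the one before it is completed fails the run):
1. the keeper bar is shut in its detent while the gauge is still in its stand (value of joint keeper below 0.03 rad and z of gauge in the frame of stand below 0.035 m), for 0.2 s.
2. the gauge is lifted clear of its stand in the fingers, the bar still shut (value of joint keeper below 0.03 rad and z of gauge in the frame of stand above 0.058 m and contact force between the fingers and gauge above 1 N), for 0.1 s.
At the end, for the whole second after the job is handed in: Bar shut (within 0.03 rad); gauge gripped, at rest, touching only the plate: foot within 6 mm of the dot's centre, within 0.1 rad of upright, long side within 0.17 rad of the weld, foot pressed in 2.5 to 8 mm, force on the plate 1 to 8 N (value of joint keeper below 0.03 rad and horizontal distance between gauge_foot and dot below 0.006 m and angle between gauge's own z axis and vertical below 0.1 rad and angle between the x axis of gauge and the x axis of plate, either way round below 0.17 rad and value of joint foot between 0.0025 and 0.008 m and contact force between gauge and plate between 1 and 8 N and contact force between gauge and fixture below 0.2 N and contact force between the fingers and gauge above 1 N and linear speed of gauge below 0.02 m/s); the arm keeps its last pose, push and grip.
It fails at once if the gauge is pressed hard on the plate (over 15 N) (contact force between gauge and plate above 15 N).
It fails at once if the plate is shifted by over 8 mm (distance of plate from where it was at the start of the episode above 0.008 m).
It fails at once if a bystander is moved by over 20 mm (distance of any of tube, paste, nozzle from where it was at the start of the episode above 0.02 m).
It also fails if it takes over 64 s, if anything falls off the work surface, if the arm or the gripper's body presses on something with over 40 N, if the wrist force passes 120 N, or if a joint passes its speed limit or range.

ROBOT

A 6-joint arm with a two-finger parallel gripper is mounted at the origin on the work surface. World frame = base frame: x ahead of the robot, y to its left, z up, the work surface at z = 0. Lengths are in m, angles in rad, forces in N, time in s.
With the tool pointing down it reaches from about 0.425 to 0.95 m from the base axis. Payload 3.5 kg.
Tool frame: the origin (TCP) lies midway between the tips of the shut fingers; the grasp point (between the pads) lies 19 mm behind it (env.tcp_to_grasp is the distance from the TCP to the grasp point, in m); z points along the fingers, y is the line along which they close (so a half turn about z gives the same grasp; the last joint's range is limited). The gripper opens to 85 mm and grips with 20 to 120 N. Pads are 22 mm wide; open, the fingers measure 114 mm over their backs; the gripper's body (76 mm by 85 mm) begins 54 mm behind the grasp point. The pads swing forward as they close: fully open they stand 13 mm farther back than shut.
Start: joints at [1.175, 0.286, 1.577, -0, 1.279, -0.15], TCP at [0.164, 0.655, 0.192] pointing down, gripper open.
Joint ranges: [-2.77, 2.77], [-0.9, 2.22], [0.21, 2.48], [-1.53, 4.67], [0.24, 2.81], [-2.84, 2.84]. Speed limits (rad/s): [2.79, 2.79, 3.14, 3.14, 3.14, 3.14].

INTERFACE

Orientations are given as a 3x3 rotation matrix whose columns are the frame's x, y, z axes.
In Python, from workcell import env, eyes, job_done gives the robot as it stands. The module is installed in compiled form; this text tells all that it offers.
- The arm moves only by the shell command python3 -m inch 'ROWS' [FORCE]. ROWS is JSON, a list of rows, each a list of 5 numbers: the shift along the world's x, y, z in mm, then the turn about the world's z in degrees, then the finger opening in mm, from 0 to 85.4. In form: [[x, y, z, turn, fingers], ...]. A call has 1 to 10 rows; each row is the pose to reach, as a shift and turn from the pose commanded when the call began; what a row does not reach only later rows make up. A row lasts 1/10 s, in which the tool goes at most 50 mm and 8.59 degrees, less where a joint would pass 70% of its speed; a pose out of reach is approached as far as the arm can. A call with a gripper value outside its range is refused whole. The fingers move at their own pace and stop on an object; FORCE is the grip in N (left out, the last holds). Time passes only in rows, so rows that repeat a pose let the fingers close. It gives the time, the measured TCP pose, the force, the opening and the grip force at its end, in the units of the state.
- env.get_obs(): the state, without advancing time (a new reading comes with each control period).
- eyes.capture(name): name is "scene" or "top" or "wrist"; returns the picture (384x512x3 uint8, red, green, blue); there is no depth.
- eyes.camera_model(name): a dict with "camera_matrix" (3x3 intrinsics, pixels), "R" (3x3) and "t" (3): a world point X has camera coordinates R X + t; the wrist camera has in their place "T_tool_cam" (4x4, takes a point from camera to tool coordinates, whose origin is the TCP and whose axes are the flange's). Camera axes: x right, y down, z forward; pixel columns grow to the right and rows downward; lengths in m; the calibration is good to about 2 mm. A picture is of the moment at which its call begins: read the wrist's pose just before it. camera_model takes no time and is no camera call.
- job_done(): hands the job in; it is judged then, once.
The state is a dict: "time_s": time; "q": joint angles; "qd": joint speeds; "effort": joint torques, N m; "tool_pos": TCP position; "eef_rot": TCP orientation; "wrist_force": force on the tool from outside, world axes, zero at the start; "ft_torque": the same for the moment, N m; "grip_width": finger opening in m; "gripper_force": force on a finger pad.
Only numpy, scipy, OpenCV 4.12 (cv2) and the standard library are available. Lean on these libraries where they do the work, as an engineer would, in place of code of your own. Each camera call takes 0.05 s, during which the arm holds its last target. There are 200 camera calls.

## Working session

There is one attempt and no reset: what is moved stays moved. The work goes in short steps, Python scripts to look and compute and a shell command to move; the robot and the scene stay as the last step left them, time stands still between calls to the robot, and variables do not carry over. Pictures are saved under pics/ and viewed, at most 10 in all, crops included, and the job is handed in when it is done.

```bash
mkdir -p pics
cat > h.py <<'E'
import numpy as np, cv2
from workcell import env, eyes
def cap(n,f=None):
    im=eyes.capture(n)
    if f: cv2.imwrite('pics/'+f, im[:,:,::-1])
    return im
def ray(n,uv,obs=None):
    m=eyes.camera_model(n); K=np.array(m['camera_matrix'])
    d=np.linalg.inv(K)@np.array([uv[0],uv[1],1.])
    if n=='wrist':
        T=np.array(m['T_tool_cam']); R=np.array(obs['eef_rot']); p=np.array(obs['tool_pos'])
        return R@T[:3,3]+p, R@T[:3,:3]@d
    R=np.array(m['R']);t=np.array(m['t']); return -R.T@t, R.T@d
def onz(n,uv,z,obs=None):
    o,d=ray(n,uv,obs); return o+d*(z-o[2])/d[2]
def proj(n,X,obs=None):
    m=eyes.camera_model(n); K=np.array(m['camera_matrix']); X=np.array(X,float)
    if n=='wrist':
        T=np.array(m['T_tool_cam']); c=np.array(obs['eef_rot']).T@(X-np.array(obs['tool_pos'])); c=T[:3,:3].T@(c-T[:3,3])
    else: c=np.array(m['R'])@X+np.array(m['t'])
    p=K@c; return p[:2]/p[2]
E
python3 - <<'E'
from h import *
a=cap('top','top0.png');b=cap('scene','scene0.png')
o=env.get_obs();print(o['time_s'],o['tool_pos'],o['eef_rot'],env.tcp_to_grasp)
for n in('top','scene'):
    print(n,ray(n,(256,192)),[onz(n,p,0).round(3) for p in((0,0),(511,0),(0,383),(511,383))])
print(eyes.camera_model('wrist'))
E
```

```text
0.1 [0.1639584  0.65407683 0.19035745] [[-9.69943342e-01  2.43329380e-01 -8.52336954e-04]
 [ 2.43330629e-01  9.69941377e-01 -1.98253419e-03]
 [ 3.44308063e-04 -2.13034553e-03 -9.99997672e-01]] 0.0187
top (array([0.46313951, 0.0874395 , 0.81818701]), array([ 0.15525845, -0.00930113, -0.98783529])) [array([1.103, 0.725, 0.   ]), array([ 1.084, -0.594,  0.   ]), array([0.186, 0.641, 0.   ]), array([ 0.158, -0.469,  0.   ])]
scene (array([1.13945496, 0.05601721, 0.44730877]), array([-0.8375788 ,  0.04488851, -0.54464121])) [array([-3.444, -2.56 ,  0.   ]), array([-5.059,  4.343,  0.   ]), array([ 0.879, -0.239,  0.   ]), array([0.901, 0.399, 0.   ])]
{'camera_matrix': array([[271.02022894,   0.        , 252.49349091],
       [  0.        , 271.02022894, 194.38361884],
       [  0.        ,   0.        ,   1.        ]]), 'T_tool_cam': array([[-1.32469149e-03, -9.49474610e-01, -3.13841059e-01,
         7.93858099e-02],
       [ 9.99997631e-01, -7.15670544e-04, -2.05574549e-03,
         6.02306810e-04],
       [ 1.72727134e-03, -3.13843039e-01,  9.49473308e-01,
        -1.82959620e-01],
       [ 0.00000000e+00,  0.00000000e+00,  0.00000000e+00,
         1.00000000e+00]])}
```

View pics/top0.png

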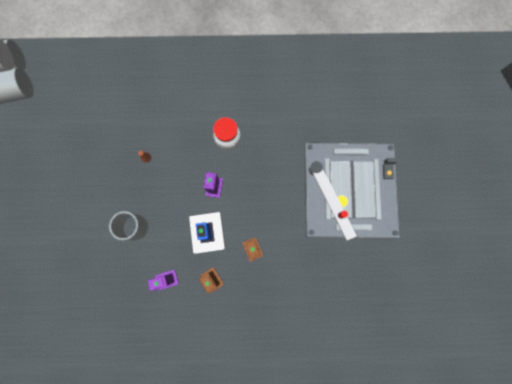

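View pics/scene0.png

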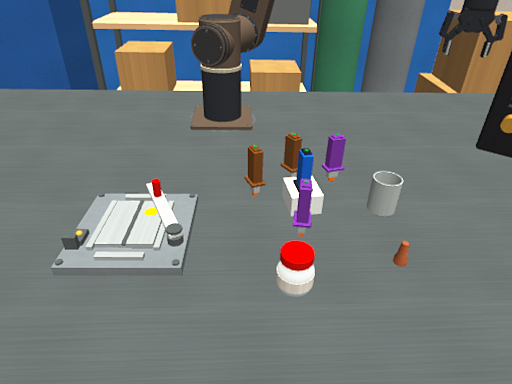

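Top view: fixture at (352,190), hinge at (316,168), detent at (389,172), dot at (342,201).
- **Could be taken for the gauge:** blue at (203,231), standing in the white stand; purple at (212,182) and (165,281); brown at (253,250) and (211,280). I choose the blue one.
- **Could be taken for the knob:** red on the bar at (343,214), jar cap at (226,127), nozzle at (144,156). I choose the one on the bar.

```bash
cat > m1.py <<'E'
from h import *
a=cap('top');b=cap('scene')
def mask(im,lo,hi):
    return cv2.inRange(cv2.cvtColor(im,cv2.COLOR_RGB2HSV),lo,hi)
def blobs(m,mn=12):
    n,l,s,c=cv2.connectedComponentsWithStats(m); return [(c[i].round(1),s[i].tolist()) for i in range(1,n) if s[i,4]>=mn]
R=((0,200,120),(6,255,255));Y=((26,150,150),(34,255,255));B=((108,150,60),(125,255,255))
for nm,c in(('red',R),('yel',Y),('blue',B)):
    for n,im in(('top',a),('scene',b)): print(nm,n,blobs(mask(im,*c)) if not(nm=='blue' and n=='scene') else [x for x in blobs(mask(im,*c)) if x[1][1]>130])
# white stand/bar, fixture
w=mask(a,(0,0,200),(180,40,255))
for c in cv2.findContours(w,0,1)[0]:
    if cv2.contourArea(c)>80:
        r=cv2.minAreaRect(c); bx=cv2.boxPoints(r)
        print('white',r,[onz('top',p,.045).round(4)[:2] for p in bx])
vis=np.hstack([cv2.resize(a[130:250,295:410],None,fx=3.4,fy=3.4,interpolation=2),cv2.resize(a[170:290,180:280],None,fx=3.4,fy=3.4,interpolation=2)])
cv2.imwrite('pics/crop1.png',vis[:,:,::-1])
E
python3 m1.py
```

```text
red top [(array([224.4, 124.8]), [216, 120, 18, 11, 85])]
red scene [(array([156.2, 187.1]), [152, 179, 9, 18, 120]), (array([296.9, 254.9]), [281, 241, 34, 29, 804])]
yel top [(array([342.7, 200.3]), [339, 197, 8, 9, 45])]
yel scene [(array([150.7, 211.2]), [145, 208, 13, 7, 74])]
blue top [(array([205.5, 232.1]), [197, 223, 14, 17, 112])]
blue scene [(array([304.4, 165.9]), [296, 149, 18, 34, 339])]
white ((206.14193725585938, 232.31442260742188), (37.4023323059082, 30.992387771606445), 82.40535736083984) [array([0.5346, 0.2303]), array([0.5423, 0.1627]), array([0.4612, 0.1524]), array([0.4539, 0.219 ])]
white ((364.2767333984375, 189.02493286132812), (54.03684997558594, 18.12715721130371), 88.02507019042969) [array([ 0.6481, -0.1439]), array([ 0.6487, -0.1852]), array([ 0.5262, -0.1804]), array([ 0.5256, -0.1401])]
white ((340.6799011230469, 198.25064086914062), (81.24038696289062, 37.413726806640625), 71.02959442138672) [array([ 0.6418, -0.0426]), array([ 0.6685, -0.1245]), array([ 0.4936, -0.172 ]), array([ 0.4689, -0.0926])]
white ((6.297297477722168, 79.28378295898438), (13.1519193649292, 14.302711486816406), 80.53767395019531) [array([0.8763, 0.6767]), array([0.8816, 0.6445]), array([0.8491, 0.6367]), array([0.8439, 0.6688])]
```

View pics/crop1.png

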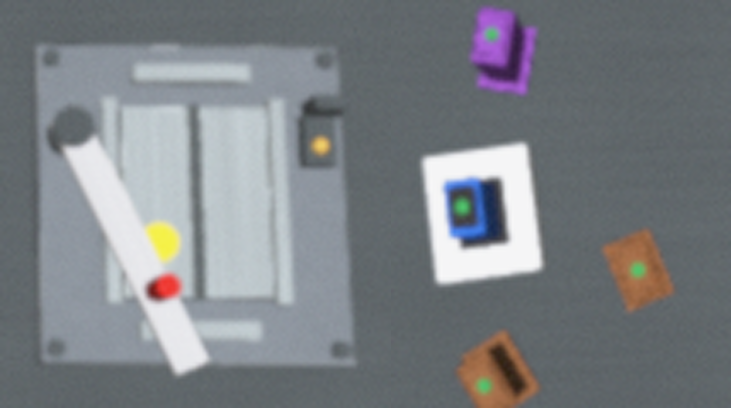

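Run:
```python
from h import *
f=lambda u,v:(295+u/3.4,130+v/3.4)
c=np.array([onz('top',f(*p),.02)[:2] for p in((38,47),(336,47),(354,363),(40,363))])
print(c.round(4)); print('sizes',[np.linalg.norm(c[i]-c[(i+1)%4]).round(4) for i in range(4)])
ctr=c.mean(0); ex=(c[0]+c[1]-c[2]-c[3]); ex/=np.linalg.norm(ex); ey=(c[0]+c[3]-c[1]-c[2]); print('ctr',ctr,'yaw',np.degrees(np.arctan2(ex[1],ex[0])),np.degrees(np.arctan2(-ey[0],ey[1])))
kt=onz('top',f(170,285),.0805); ks=onz('scene',(156.5,180),.0805)
print('knob',kt,ks); 
h=onz('top',f(72,125),.047)
det=onz('top',f(321,145),.0355); print('hinge',h,'det',det,'|hk|',np.linalg.norm((kt-h)[:2]),np.linalg.norm((ks-h)[:2]))
print('dot',onz('top',(342.7,200.3),.03),onz('scene',(150.7,211.2),.03))
g=onz('top',(180+282/3.4*1-0+0,0) ,.131)
gt=onz('top',(180+(462-391)/3.4,170+207/3.4),.131); gs=onz('scene',(305.5,151),.131); print('gauge cap',gt,gs)
```

```text
[[ 0.701  -0.0407]
 [ 0.697  -0.2479]
 [ 0.4793 -0.2419]
 [ 0.4839 -0.0325]]
sizes [np.float64(0.2073), np.float64(0.2178), np.float64(0.2094), np.float64(0.2173)]
ctr [ 0.59031533 -0.1407857 ] yaw -1.8677102319930021 -1.1736377873325528
knob [ 0.52858374 -0.10639148  0.0805    ] [ 0.53050892 -0.10531095  0.0805    ]
hinge [ 0.63910072 -0.05660501  0.047     ] det [ 0.62464419 -0.22566477  0.0355    ] |hk| 0.12121343303220876 0.11901448910878648
dot [ 0.56391084 -0.11630735  0.03      ] [ 0.56370277 -0.11650475  0.03      ]
gauge cap [0.49681604 0.18978718 0.131     ] [0.50615936 0.18554631 0.131     ]
```

```bash
python3 -m inch '[[286,-254,0,-40,40],[286,-254,0,-40,40],[286,-254,0,-40,40],[286,-254,0,-40,40],[286,-254,0,-40,40],[286,-254,0,-40,40],[286,-254,0,-40,40],[286,-254,0,-40,40]]' 20; python3 -m inch '[[80,-506,0,-37,40],[80,-506,0,-37,40],[80,-506,0,-37,40],[80,-506,0,-37,40],[80,-506,0,-37,40],[80,-506,0,-37,40],[80,-506,0,-37,40],[80,-506,0,-37,40],[80,-506,0,-37,40],[80,-506,0,-37,40]]'
```

```text
time_s: 1.0
tool_pos: [0.4523, 0.3982, 0.1915]
eef_rot: [[-0.585, 0.811, 0.0], [0.811, 0.585, -0.0], [-0.001, 0.0, -1.0]]
wrist_force: [-0.2, 0.1, -0.4]
grip_width: 0.0397
gripper_force: 0.0
time_s: 2.0
tool_pos: [0.5281, -0.0952, 0.1917]
eef_rot: [[0.019, 1.0, 0.0], [1.0, -0.019, 0.0], [0.0, 0.0, -1.0]]
wrist_force: [0.5, -0.6, -0.4]
grip_width: 0.0403
gripper_force: 0.0
```

```bash
python3 -m inch '[[0,0,-40,0,40],[0,0,-40,0,40]]'
python3 - <<'E'
from h import *
o=env.get_obs(); im=cap('wrist','w1.png'); print(o['tool_pos'])
m=cv2.cvtColor(im,cv2.COLOR_RGB2HSV)
r=cv2.inRange(m,(0,180,90),(8,255,255)); n,l,s,c=cv2.connectedComponentsWithStats(r)
for i in range(1,n):
    if s[i,4]>30: print(c[i],s[i],onz('wrist',c[i],.0805,o))
print(proj('wrist',[.5295,-.106,.0805],o))
E
```

```text
time_s: 2.2
tool_pos: [0.5245, -0.0933, 0.1463]
eef_rot: [[0.022, 1.0, -0.01], [1.0, -0.022, 0.004], [0.004, -0.01, -1.0]]
wrist_force: [-0.0, 0.3, -1.0]
grip_width: 0.0401
gripper_force: 0.0
[ 0.52454395 -0.0933291   0.14634928]
[257.36058469 205.09358539]
```

View pics/w1.png

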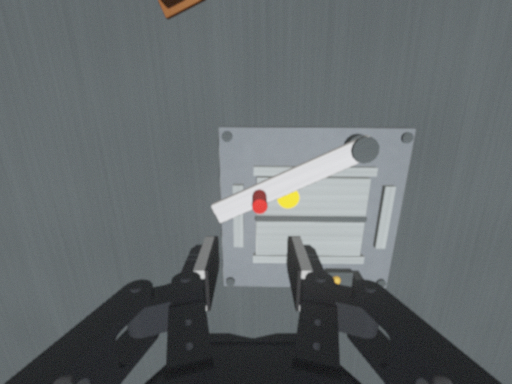

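The wrist view shows the knob's top at about (260,206), against a predicted (257,205). The bar runs from the hinge at (365,150) to its tip at (225,213).

```bash
python3 -m inch '[[0,0,0,0,40],[0,0,0,0,40]]'
python3 - <<'E'
from h import *
o=env.get_obs(); im=cap('wrist').astype(int)
r=((im[:,:,0]>150)&(im[:,:,1]<70)&(im[:,:,2]<70)).astype(np.uint8); n,l,s,c=cv2.connectedComponentsWithStats(r)
for i in range(1,n):
    if s[i,4]>20:
        print(c[i],s[i]); u=(s[i,0]+s[i,2]/2-.5, s[i,1]+s[i,3]-1-s[i,2]/2+.5); k=onz('wrist',u,.0805,o); print(u,k,'shift mm',((k-o['tool_pos'])*1000).round(1))
E
```

```text
time_s: 2.45
tool_pos: [0.5292, -0.0924, 0.1534]
eef_rot: [[0.017, 1.0, 0.002], [1.0, -0.017, -0.001], [-0.001, 0.002, -1.0]]
wrist_force: [0.1, 0.5, -0.5]
grip_width: 0.0399
gripper_force: 0.0
```

Run:
```python
from h import *
o=env.get_obs(); im=cap('wrist').astype(int)
r=((im[:,:,0]-im[:,:,1]>90)&(im[:,:,0]-im[:,:,2]>90)).astype(np.uint8); n,l,s,c=cv2.connectedComponentsWithStats(r)
for i in range(1,n):
    if s[i,4]>20:
        u=(s[i,0]+s[i,2]/2-.5, s[i,1]+s[i,3]-1-s[i,2]/2+.5); k=onz('wrist',u,.0805,o); print(c[i],s[i],u,k,'shift mm',((k-o['tool_pos'])*1000).round(1))
```

```text
[253.38414634 203.54268293] [247 197  14  14 164] (np.float64(253.5), np.float64(203.5)) [ 0.53142679 -0.10642182  0.0805    ] shift mm [  2.1 -14.  -73. ]
```

```bash
python3 -m inch '[[2,-14,0,0,40],[2,-14,-50,0,40],[2,-14,-80,0,40],[2,-14,-99,0,40],[2,-14,-99,0,40],[2,-14,-99,0,12],[2,-14,-99,0,12],[2,-14,-99,0,12],[2,-14,-99,0,12],[2,-14,-99,0,12]]' 20
```

```text
time_s: 3.55
tool_pos: [0.5307, -0.1073, 0.0534]
eef_rot: [[0.019, 1.0, 0.001], [1.0, -0.019, -0.001], [-0.001, 0.001, -1.0]]
wrist_force: [0.1, 0.4, -0.2]
grip_width: 0.0122
gripper_force: 0.0
```

Run:
```python
from h import *
cap('wrist','w2.png')
a=cap('scene'); cv2.imwrite('pics/s2.png',cv2.resize(a[120:290,40:240],None,fx=3,fy=3)[:,:,::-1])
```

```text
(no output)
```

View pics/s2.png

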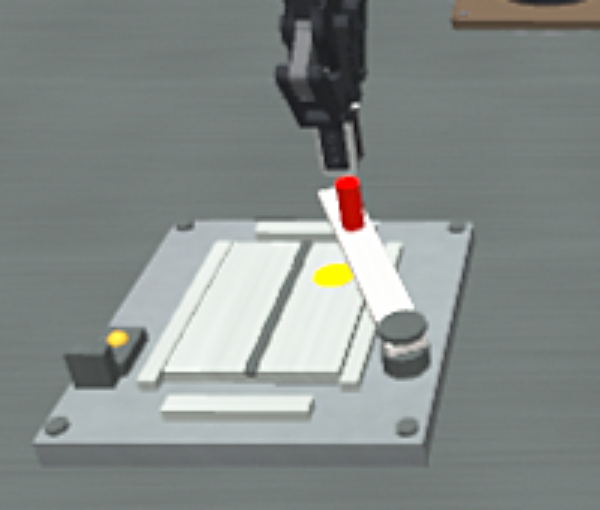

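Run:
```python
from h import *
o=env.get_obs(); print(o['tool_pos'],o['time_s'],proj('scene',o['tool_pos']),proj('scene',[.531,-.1065,.0805]),proj('top',o['tool_pos']))
# tip pixel rays
print([onz('scene',(153.5,176.5),z).round(4) for z in (.05,.08,.11,.13)])
```

```text
[ 0.53046301 -0.10718119  0.05298239] 3.65 [157.32537358 191.87868965] [155.83029453 180.13337234] [342.08445627 214.14144962]
[array([ 0.4653, -0.1278,  0.05  ]), array([ 0.5162, -0.1139,  0.08  ]), array([ 0.5671, -0.1   ,  0.11  ]), array([ 0.6011, -0.0908,  0.13  ])]
```

View pics/w2.png

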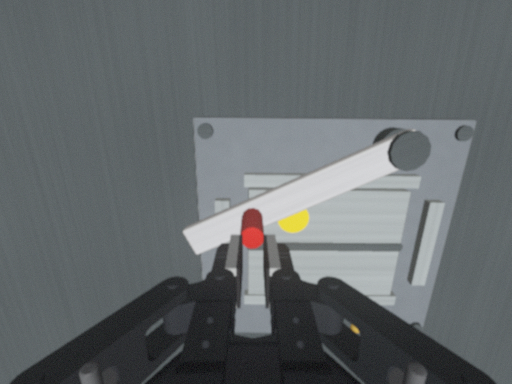

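```bash
python3 - <<'E'
from h import *
o=env.get_obs(); o=dict(o)
P={'dot':[.5639,-.1163,.03],'hinge':[.638,-.057,.047],'knob':[.531,-.1065,.0805],'tcp':o['tool_pos'],'c00':[.484,-.0325,.02],'c10':[.701,-.0407,.02]}
for dz in (0,.02,.035):
    q=dict(o); q['tool_pos']=np.array(o['tool_pos'])+[0,0,dz]
    print(dz,{k:proj('wrist',v,q).round(0) for k,v in P.items()})
print(proj('wrist',o['tool_pos'],o), o['q'], o['grip_width'],o['gripper_force'])
E
python3 -m inch '[[0,0,0,0,12]]'
```

```text
0 {'dot': array([292., 218.]), 'hinge': array([404., 148.]), 'knob': array([251., 237.]), 'tcp': array([251., 220.]), 'c00': array([188., 114.]), 'c10': array([471., 119.])}
0.02 {'dot': array([289., 210.]), 'hinge': array([390., 144.]), 'knob': array([251., 224.]), 'tcp': array([251., 210.]), 'c00': array([194., 113.]), 'c10': array([453., 118.])}
0.035 {'dot': array([287., 204.]), 'hinge': array([381., 141.]), 'knob': array([252., 216.]), 'tcp': array([251., 204.]), 'c00': array([197., 113.]), 'c10': array([441., 117.])}
[250.80346363 220.40740727] [-3.86918712e-01  1.53245390e-01  2.00861119e+00  2.17522090e-05
  9.79134538e-01 -3.68145758e-01] 0.012310259407500003 0.0
time_s: 3.75
tool_pos: [0.5303, -0.1071, 0.0527]
eef_rot: [[0.019, 1.0, 0.0], [1.0, -0.019, -0.0], [-0.0, 0.0, -1.0]]
wrist_force: [-1.0, 1.2, 0.4]
grip_width: 0.012
gripper_force: 0.0
```

```bash
python3 -m inch '[[0,0,0,0,36],[0,0,0,0,36],[0,0,0,0,36],[0,0,-3,0,36],[0,0,-6,0,36],[0,0,-8,0,36],[0,0,-10,0,36],[0,0,-10,0,36]]' 20;  python3 - <<'E'
from h import *
o=env.get_obs(); print(o['tool_pos'],o['grip_width'])
a=cap('wrist');b=cap('scene')
v=np.hstack([cv2.resize(a[170:300,190:320],(390,390)),cv2.resize(b[130:230,100:200],(390,390))]); cv2.imwrite('pics/c3.png',v[:,:,::-1])
E
```

```text
time_s: 4.55
tool_pos: [0.53, -0.107, 0.0421]
eef_rot: [[0.019, 1.0, -0.001], [1.0, -0.019, 0.0], [0.0, -0.001, -1.0]]
wrist_force: [-0.2, -0.8, -0.3]
grip_width: 0.0359
gripper_force: 0.0
[ 0.52996031 -0.10703432  0.04211687] 0.035917453564350096
```

View pics/c3.png

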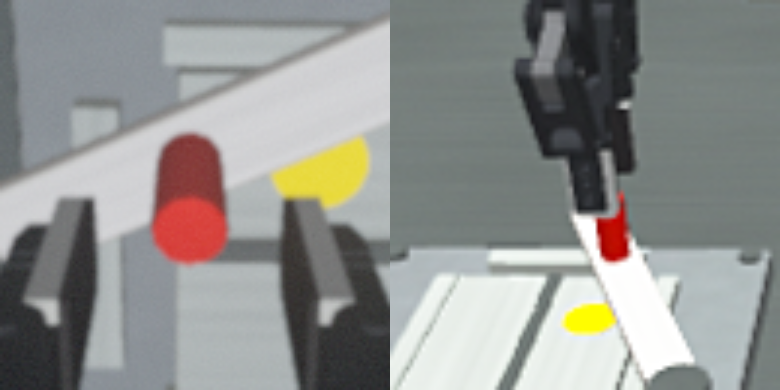

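Run:
```python
from h import *
o=env.get_obs()
c,d=ray('scene',(151,184.3))
for x in (.548,.555,.562): print(c+d*(x-c[0])/d[0])
for uv in ((221.7,236.7),(284.3,236.7)):
    c,d=ray('wrist',uv,o)
    for h in (.07,.08,.09): print(uv,onz('wrist',uv,h,o).round(4))
```

```text
[ 0.548      -0.11217232  0.08155961]
[ 0.555      -0.11018176  0.08588833]
[ 0.562      -0.1081912   0.09021705]
(221.7, 236.7) [ 0.5119 -0.1059  0.07  ]
(221.7, 236.7) [ 0.5133 -0.1008  0.08  ]
(221.7, 236.7) [ 0.5147 -0.0957  0.09  ]
(284.3, 236.7) [ 0.5518 -0.1067  0.07  ]
(284.3, 236.7) [ 0.5506 -0.1015  0.08  ]
(284.3, 236.7) [ 0.5495 -0.0963  0.09  ]
```

Close crops show the fingertips at about z 0.084, while the TCP reads 0.042. The tips are about 42 mm behind the reported TCP, and laterally they are right. I'll go lower, watching the force.

```bash
python3 -m inch '[[1,0,-5,0,36],[1,0,-10,0,36],[1,0,-15,0,36],[1,0,-20,0,36],[1,0,-24,0,36],[1,0,-24,0,36]]' 20; python3 -m inch '[[0,0,0,0,8],[0,0,0,0,8],[0,0,0,0,8],[0,0,0,0,8],[0,0,0,0,8]]' 20
```

```text
time_s: 5.25
tool_pos: [0.5306, -0.1069, 0.0177]
eef_rot: [[0.019, 1.0, -0.002], [1.0, -0.019, 0.001], [0.001, -0.002, -1.0]]
wrist_force: [-0.1, 0.0, 0.8]
grip_width: 0.0357
gripper_force: 0.0
time_s: 5.75
tool_pos: [0.5303, -0.1074, 0.0187]
eef_rot: [[0.018, 1.0, -0.003], [1.0, -0.018, -0.0], [-0.0, -0.003, -1.0]]
wrist_force: [-5.2, -1.7, 3.0]
grip_width: 0.0151
gripper_force: 20.7
```

```bash
python3 -m inch '[[4.8,-9.3,0,0,8],[10.5,-18.1,0,0,8],[16.8,-26.4,0,0,8],[23.9,-34.1,0,0,8],[31.6,-41.2,0,0,8],[31.6,-41.2,0,0,8]]' 20
```

```text
time_s: 6.35
tool_pos: [0.5613, -0.1525, 0.0186]
eef_rot: [[0.017, 1.0, -0.005], [1.0, -0.017, -0.006], [-0.006, -0.004, -1.0]]
wrist_force: [-9.5, -11.3, 2.8]
grip_width: 0.015
gripper_force: 20.8
```

```bash
python3 -m inch '[[-2,-3,0,0,8],[-2,-3,0,0,8]]' 20
python3 - <<'E'
from h import *
a=cap('top');o=env.get_obs();print(o['tool_pos'],o['wrist_force'])
g=cv2.cvtColor(a,cv2.COLOR_RGB2HSV); w=cv2.inRange(g,(0,0,225),(180,30,255))[140:250,300:410]
for c in cv2.findContours(w,0,1)[0]:
    if cv2.contourArea(c)>40: print(cv2.minAreaRect(c))
b=cap('scene');v=np.hstack([cv2.resize(a[135:245,300:410],(400,400)),cv2.resize(b[150:280,50:210],(400,325)).repeat(1,0) if 0 else cv2.resize(b[150:280,50:180],(400,400))]); cv2.imwrite('pics/c4.png',v[:,:,::-1])
E
```

```text
time_s: 6.55
tool_pos: [0.5611, -0.1521, 0.0187]
eef_rot: [[0.02, 1.0, 0.001], [1.0, -0.02, -0.001], [-0.001, 0.001, -1.0]]
wrist_force: [-1.4, -2.0, -1.4]
grip_width: 0.0149
gripper_force: 20.5
[ 0.56101918 -0.15198747  0.01868968] [-2.5363383  -3.29217399 -0.67931783]
((39.17326736450195, 45.23267364501953), (47.000308990478516, 10.272522926330566), 39.289405822753906)
```

View pics/c4.png

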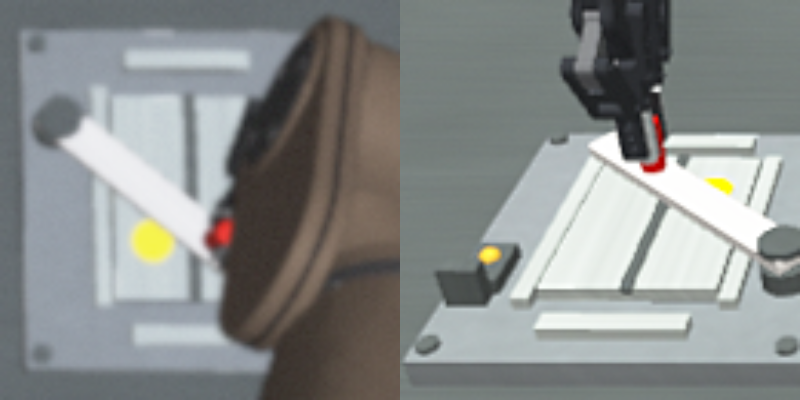

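```bash
python3 -m inch '[[7.7,-5.8,0,0,8],[16.5,-11.5,0,0,8],[25.8,-16.3,0,0,8],[35.5,-20.3,0,0,8],[45.4,-23.5,0,0,8],[45.4,-23.5,0,0,8]]' 20
```

```text
time_s: 7.25
tool_pos: [0.6073, -0.176, 0.0187]
eef_rot: [[0.018, 1.0, 0.001], [1.0, -0.018, -0.002], [-0.002, 0.001, -1.0]]
wrist_force: [-1.2, -5.7, -1.5]
grip_width: 0.0149
gripper_force: 20.5
```

```bash
python3 -m inch '[[5,-2,0,0,8],[10.2,-3,0,0,8],[14,-4,0,0,8],[18.5,-4.5,0,0,8],[18.5,-4.5,0,0,8]]' 20;python3 -m inch '[[2,0,0,0,8],[4,0,0,0,8],[6,0,0,0,8],[6,0,0,0,8]]' 20
```

```text
time_s: 7.75
tool_pos: [0.6256, -0.179, 0.0186]
eef_rot: [[0.019, 1.0, 0.001], [1.0, -0.019, 0.0], [0.0, 0.001, -1.0]]
wrist_force: [0.0, -1.2, -0.9]
grip_width: 0.0153
gripper_force: 20.6
time_s: 8.15
tool_pos: [0.6281, -0.1794, 0.0186]
eef_rot: [[0.018, 1.0, -0.007], [1.0, -0.018, 0.001], [0.0, -0.007, -1.0]]
wrist_force: [-9.2, -2.6, 4.6]
grip_width: 0.0152
gripper_force: 21.2
```

```bash
python3 -m inch '[[2,0,0,0,8],[2,0,0,0,8],[2,0,0,0,8]]' 20;  python3 - <<'E'
from h import *
o=env.get_obs();print(o['tool_pos'],o['wrist_force'])
a=cap('top')
w=cv2.inRange(cv2.cvtColor(a,cv2.COLOR_RGB2HSV),(0,0,225),(180,30,255))
n,l,s,c=cv2.connectedComponentsWithStats(w[140:250,300:410])
for i in range(1,n):
    if s[i,4]>30:
        m=(l==i).astype(np.uint8); r=cv2.minAreaRect(cv2.findContours(m,0,1)[0][0]); bx=cv2.boxPoints(r)+[300,140]; print(r,s[i],[onz('top',p,.0455)[:2].round(4) for p in bx])
b=cap('scene');v=np.hstack([cv2.resize(a[135:245,300:410],(400,400)),cv2.resize(b[150:280,50:180],(400,400))]); cv2.imwrite('pics/c5.png',v[:,:,::-1])
E
```

```text
time_s: 8.45
tool_pos: [0.6312, -0.1799, 0.0186]
eef_rot: [[0.018, 1.0, -0.004], [1.0, -0.018, -0.001], [-0.001, -0.004, -1.0]]
wrist_force: [-4.7, -2.4, 2.5]
grip_width: 0.0148
gripper_force: 20.9
[ 0.63123836 -0.17993177  0.01862053] [-4.73754832 -2.40710639  2.54244333]
((44.23066711425781, 28.117403030395508), (44.09686279296875, 9.881060600280762), 3.0127875804901123) [ 22  23  45  12 427] [array([ 0.6274, -0.0693]), array([ 0.6501, -0.0717]), array([ 0.6428, -0.1712]), array([ 0.6201, -0.1684])]
```

```bash
python3 -m inch '[[2,0,0,0,8],[2,0,0,0,8]]' 20; python3 -m inch '[[2,0,0,0,8],[2,0,0,0,8]]' 20
```

```text
time_s: 8.75
tool_pos: [0.6351, -0.1801, 0.0187]
eef_rot: [[0.019, 1.0, 0.001], [1.0, -0.019, -0.001], [-0.001, 0.001, -1.0]]
wrist_force: [0.2, -4.6, -1.7]
grip_width: 0.0148
gripper_force: 20.5
time_s: 8.95
tool_pos: [0.6366, -0.1801, 0.0185]
eef_rot: [[0.019, 1.0, -0.001], [1.0, -0.019, -0.001], [-0.001, -0.001, -1.0]]
wrist_force: [-1.4, -4.8, 0.1]
grip_width: 0.0149
gripper_force: 20.6
```

```bash
python3 -m inch '[[2,0,0,0,8],[2,0,0,0,8]]' 20; python3 -m inch '[[2,0,0,0,8],[2,0,0,0,8]]' 20;  python3 - <<'E'
from h import *
o=env.get_obs();print(o['tool_pos'],o['wrist_force'])
a=cap('top')
w=cv2.inRange(cv2.cvtColor(a,cv2.COLOR_RGB2HSV),(0,0,225),(180,30,255))
n,l,s,c=cv2.connectedComponentsWithStats(w[140:250,300:410])
for i in range(1,n):
    if s[i,4]>30:
        m=(l==i).astype(np.uint8); r=cv2.minAreaRect(cv2.findContours(m,0,1)[0][0]); bx=cv2.boxPoints(r)+[300,140]; print(r,s[i],[onz('top',p,.0455)[:2].round(4) for p in bx])
b=cap('scene');v=np.hstack([cv2.resize(a[135:245,300:410],(400,400)),cv2.resize(b[150:280,50:180],(400,400))]); cv2.imwrite('pics/c5.png',v[:,:,::-1])
E
```

```text
time_s: 9.15
tool_pos: [0.6365, -0.18, 0.0185]
eef_rot: [[0.018, 1.0, -0.006], [1.0, -0.018, -0.001], [-0.001, -0.006, -1.0]]
wrist_force: [-8.4, -4.8, 3.8]
grip_width: 0.0145
gripper_force: 21.1
time_s: 9.35
tool_pos: [0.6364, -0.1801, 0.0184]
eef_rot: [[0.018, 1.0, -0.012], [1.0, -0.018, 0.0], [-0.0, -0.012, -1.0]]
wrist_force: [-14.4, -5.9, 7.4]
grip_width: 0.0151
gripper_force: 21.8
[ 0.63640017 -0.18006904  0.01838494] [-14.40750847  -5.90312245   7.375306  ]
((44.0997314453125, 26.711620330810547), (43.98810577392578, 9.602054595947266), 1.3322198390960693) [ 22  22  45  11 405] [array([ 0.6294, -0.0696]), array([ 0.6516, -0.0712]), array([ 0.6472, -0.1708]), array([ 0.6251, -0.1688])]
```

```bash
python3 -m inch '[[-4,0,0,0,8],[-4,0,0,0,40],[-4,0,0,0,40],[-4,0,0,0,40],[-4,0,40,0,40],[-4,0,80,0,40],[-4,0,120,0,40],[-4,0,170,0,40],[-4,0,170,0,40]]' 20; python3 -m inch '[[-80,100,0,40,44],[-80,200,0,80,44],[-80,200,0,80,44],[-80,250,0,80,44],[-80,250,0,80,44],[-80,250,0,80,44],[-80,250,0,80,44],[-80,250,0,80,44],[-80,250,0,80,44],[-80,250,0,80,44]]' 20
python3 - <<'E'
from h import *
o=env.get_obs();print(o['tool_pos'])
a=cap('top');b=cap('scene');H=lambda i:cv2.cvtColor(i,cv2.COLOR_RGB2HSV)
w=cv2.inRange(H(a),(0,0,215),(180,40,255))
for c in cv2.findContours(w,0,1)[0]:
    if cv2.contourArea(c)>150:
        r=cv2.minAreaRect(c);print('white',r,[onz('top',p,.0455)[:2].round(4) for p in cv2.boxPoints(r)])
for n,i in(('top',a),('scene',b)):
    m=cv2.inRange(H(i),(24,150,130),(36,255,255));q,l,s,c=cv2.connectedComponentsWithStats(m)
    for k in range(1,q):
        if s[k,4]>25: print('dot',n,c[k],s[k],onz(n,c[k],.03).round(4))
w=cap('wrist'); m=cv2.inRange(H(w),(105,120,40),(128,255,255));q,l,s,c=cv2.connectedComponentsWithStats(m)
for k in range(1,q):
    if s[k,4]>60: print('blue',c[k],s[k])
cv2.imwrite('pics/w6.png',w[:,:,::-1])
E
```

```text
time_s: 10.35
tool_pos: [0.642, -0.1807, 0.1994]
eef_rot: [[0.018, 1.0, 0.016], [1.0, -0.018, -0.006], [-0.006, 0.016, -1.0]]
wrist_force: [-0.2, 0.4, 0.9]
grip_width: 0.0399
gripper_force: 0.0
time_s: 11.35
tool_pos: [0.5568, 0.0714, 0.1884]
eef_rot: [[-0.982, 0.188, 0.0], [0.188, 0.982, 0.001], [0.0, 0.001, -1.0]]
wrist_force: [0.8, -0.4, -0.4]
grip_width: 0.0437
gripper_force: 0.0
[0.55681649 0.07144862 0.18839216]
white ((365.0588073730469, 195.23529052734375), (14.41894245147705, 40.64914321899414), 4.39870548248291) [array([ 0.5287, -0.1405]), array([ 0.6199, -0.1536]), array([ 0.6167, -0.1859]), array([ 0.5255, -0.1722])]
white ((342.0972900390625, 194.94512939453125), (40.549346923828125, 13.682907104492188), 87.1375961303711) [array([ 0.6196, -0.0967]), array([ 0.6205, -0.1276]), array([ 0.5292, -0.1264]), array([ 0.5283, -0.096 ])]
white ((362.5, 167.5), (11.0, 61.0), 90.0) [array([ 0.6498, -0.0933]), array([ 0.647 , -0.2318]), array([ 0.6216, -0.2297]), array([ 0.6244, -0.0919])]
dot top [341.57142857 200.80952381] [338 197   9   9  63] [ 0.5628 -0.1137  0.03  ]
dot scene [150.88157895 211.11842105] [145 208  13   7  76] [ 0.5634 -0.1162  0.03  ]
blue [359.13828868 105.08988764] [ 335   83   53   45 1157]
```

```bash
python3 -m inch '[[-59,120,0,19,44],[-59,120,0,19,44],[-59,120,0,19,44],[-59,120,0,19,44],[-59,120,0,19,44],[-59,120,0,19,44]]' 20
python3 - <<'E'
from h import *
o=env.get_obs();print(o['tool_pos'])
w=cap('wrist');H=lambda i:cv2.cvtColor(i,cv2.COLOR_RGB2HSV)
m=cv2.inRange(H(w),(105,120,30),(128,255,255));q,l,s,c=cv2.connectedComponentsWithStats(m)
for k in range(1,q):
    if s[k,4]>60: print('blue',c[k],s[k])
m=cv2.inRange(H(w),(40,90,50),(85,255,255));q,l,s,c=cv2.connectedComponentsWithStats(m)
for k in range(1,q):
    if s[k,4]>8: print('green',c[k],s[k],onz('wrist',c[k],.131,o))
m=cv2.inRange(H(w),(0,0,200),(180,40,255))
for c in cv2.findContours(m,0,1)[0]:
    if cv2.contourArea(c)>300:
        r=cv2.minAreaRect(c);bx=cv2.boxPoints(r);P=np.array([onz('wrist',p,.045,o)[:2] for p in bx]);print('white',bx.round(),P.round(4),P.mean(0),[np.linalg.norm(P[i]-P[i-1]).round(4) for i in range(4)])
cv2.imwrite('pics/w7.png',w[:,:,::-1])
E
```

```text
time_s: 12.1
tool_pos: [0.4983, 0.19, 0.1886]
eef_rot: [[-0.991, -0.136, 0.0], [-0.136, 0.991, -0.0], [-0.0, -0.0, -1.0]]
wrist_force: [0.0, -0.9, -0.7]
grip_width: 0.0442
gripper_force: 0.0
[0.4983065  0.19003305 0.18864585]
blue [250.77071823 190.15745856] [240 176  23  34 362]
green [253.86666667  79.24      ] [250  75   9  10  75] [0.39983591 0.17732727 0.131     ]
green [364.89285714  98.32142857] [361  95   9   8  56] [0.40190682 0.27135286 0.131     ]
green [148.27272727 138.89393939] [144 135  10   9  66] [0.46013505 0.09225524 0.131     ]
green [250.97058824 195.94117647] [247 192   9   9  68] [0.50020306 0.18843225 0.131     ]
green [224.27586207 278.5862069 ] [222 276   6   6  29] [0.59401666 0.17298735 0.131     ]
white [[ -2. 249.]
 [  0. 233.]
 [ 49. 240.]
 [ 47. 256.]] [[ 0.6512 -0.1396]
 [ 0.6267 -0.133 ]
 [ 0.6285 -0.0691]
 [ 0.6532 -0.0745]] [ 0.63989401 -0.10404685] [np.float64(0.0651), np.float64(0.0254), np.float64(0.0639), np.float64(0.0254)]
white [[ 35. 162.]
 [ 42. 161.]
 [ 48. 236.]
 [ 41. 237.]] [[ 0.5215 -0.0761]
 [ 0.5195 -0.0674]
 [ 0.6217 -0.0699]
 [ 0.6239 -0.0795]] [ 0.57167044 -0.07320423] [np.float64(0.1025), np.float64(0.0089), np.float64(0.1022), np.float64(0.0098)]
white [[ -3. 159.]
 [ 31. 156.]
 [ 38. 235.]
 [  4. 238.]] [[ 0.5243 -0.1218]
 [ 0.5147 -0.0797]
 [ 0.622  -0.0828]
 [ 0.633  -0.1292]] [ 0.57350478 -0.10333657] [np.float64(0.109), np.float64(0.0432), np.float64(0.1073), np.float64(0.0477)]
white [[223. 204.]
 [224. 140.]
 [280. 141.]
 [279. 205.]] [[0.5446 0.157 ]
 [0.4633 0.1505]
 [0.4558 0.2168]
 [0.5366 0.2286]] [0.50008389 0.18822617] [np.float64(0.072), np.float64(0.0816), np.float64(0.0667), np.float64(0.0817)]
```

View pics/w7.png

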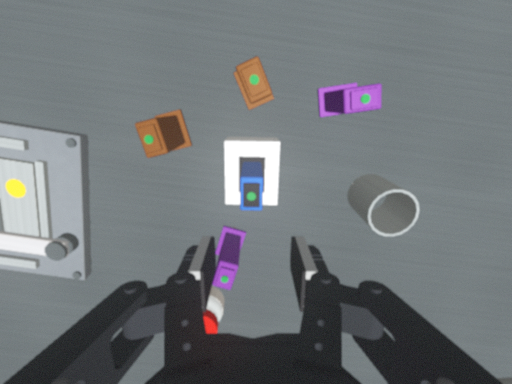

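Blue gauge in its stand at (251,193). Its cap ray gives (0.500, 0.188), the same as the stand's centre. The bar is still shut. Descending to grip.

```bash
python3 -m inch '[[2,-1.6,0,-0.5,46],[2,-1.6,-50,-0.5,46],[2,-1.6,-90,-0.5,46],[2,-1.6,-110,-0.5,46],[2,-1.6,-125,-0.5,46],[2,-1.6,-135,-0.5,46],[2,-1.6,-143,-0.5,46],[2,-1.6,-143,-0.5,46],[2,-1.6,-143,-0.5,46]]' 40; python3 -m inch '[[0,0,0,0,15],[0,0,0,0,15],[0,0,0,0,15],[0,0,0,0,15],[0,0,0,0,15],[0,0,0,0,15]]' 40
```

```text
time_s: 13.05
tool_pos: [0.5007, 0.1892, 0.0466]
eef_rot: [[-0.992, -0.129, 0.002], [-0.129, 0.992, 0.0], [-0.002, 0.0, -1.0]]
wrist_force: [-0.6, 1.3, 0.3]
grip_width: 0.0459
gripper_force: 0.0
time_s: 13.65
tool_pos: [0.5007, 0.1892, 0.0467]
eef_rot: [[-0.992, -0.129, 0.002], [-0.129, 0.992, 0.0], [-0.002, 0.0, -1.0]]
wrist_force: [-0.2, -0.8, 5.6]
grip_width: 0.0217
gripper_force: 40.0
```

```bash
python3 -m inch '[[0,0,10,0,15],[0,0,20,0,15],[0,0,35,0,15],[0,0,50,0,15],[0,0,80,0,15],[0,0,110,0,15],[0,0,130,0,15],[0,0,130,0,15]]' 40; python3 -m inch '[[63,-40,0,-2,15],[63,-80,0,-4,15],[63,-120,0,-6,15],[63,-160,0,-8,15],[63,-200,0,-9,15],[63,-220,0,-9,15],[63,-230,0,-9,15],[63,-234,0,-9,15],[63,-234,0,-9,15],[63,-234,0,-9,15]]' 40
cat > m2.py <<'E'
from h import *
o=env.get_obs();p=np.array(o['tool_pos']);print(p,o['eef_rot'][0][:2],o['grip_width'])
H=lambda i:cv2.cvtColor(i,cv2.COLOR_RGB2HSV)
ims={n:cap(n) for n in('wrist','scene','top')}
for n,i in ims.items():
    cv2.imwrite(f'pics/m2{n}.png',i[:,:,::-1])
    for nm,lo,hi,z in(('dot',(24,140,110),(36,255,255),.03),('orange',(8,200,150),(19,255,255),p[2]-.0357),('green',(40,90,50),(85,255,255),p[2]-.0237+.108)):
        q,l,s,c=cv2.connectedComponentsWithStats(cv2.inRange(H(i),lo,hi))
        for k in range(1,q):
            if s[k,4]>8:
                X=onz(n,c[k],z,o)
                if np.linalg.norm((X-p)[:2])<.15: print(nm,n,c[k].round(1),s[k],X.round(4),'rel tcp',((X-p)*1000).round(1))
for n in ('scene','top'): print(n,'foot expected px',proj(n,p-[0,0,.0357]).round(1))
E
python3 m2.py
```

```text
time_s: 14.45
tool_pos: [0.502, 0.1895, 0.1806]
eef_rot: [[-0.992, -0.129, 0.008], [-0.129, 0.992, 0.001], [-0.008, 0.0, -1.0]]
wrist_force: [0.5, -0.1, -1.4]
grip_width: 0.0217
gripper_force: 39.6
time_s: 15.45
tool_pos: [0.5626, -0.0438, 0.1754]
eef_rot: [[-1.0, 0.026, -0.001], [0.026, 1.0, 0.001], [0.001, 0.001, -1.0]]
wrist_force: [0.1, -0.1, -2.1]
grip_width: 0.0218
gripper_force: 39.8
[ 0.56258985 -0.04380346  0.17535581] [-0.99965103  0.02640975] 0.02177920709753431
dot wrist [194.7 175.6] [186 167  19  18 269] [ 0.5649 -0.1163  0.03  ] rel tcp [   2.3  -72.4 -145.4]
green wrist [413.3  72.5] [408  68  11  11  90] [0.4746 0.0123 0.2597] rel tcp [-88.   56.1  84.3]
green wrist [477.6 228.3] [474 225   8   7  45] [0.5327 0.047  0.2597] rel tcp [-29.9  90.8  84.3]
green wrist [252.6 295.1] [243 286  20  19 310] [ 0.5623 -0.0438  0.2597] rel tcp [-0.3  0.  84.3]
dot scene [150.9 211.2] [145 208  13   8  77] [ 0.5636 -0.1162  0.03  ] rel tcp [   1.   -72.4 -145.4]
orange scene [182.8 159.4] [181 158   5   4  18] [ 0.5572 -0.0461  0.1397] rel tcp [ -5.4  -2.3 -35.7]
green scene [176.8  95. ] [174  94   6   3  16] [ 0.5633 -0.0443  0.2597] rel tcp [ 0.7 -0.5 84.3]
scene foot expected px [183.7 160.8]
top foot expected px [319.8 194.3]
```

The gauge hangs straight under the TCP. The dot is at (0.564, -0.116), with wrist, scene and top views agreeing within about 2 mm. I'll move over it and look again before touching.

```bash
python3 -m inch '[[1.4,-30,0,0,15],[1.4,-55,0,0,15],[1.4,-72,0,0,15],[1.4,-72,0,0,15],[1.4,-72,-40,0,15],[1.4,-72,-70,0,15],[1.4,-72,-90,0,15],[1.4,-72,-100,0,15],[1.4,-72,-100,0,15],[1.4,-72,-100,0,15]]' 40; python3 m2.py
python3 - <<'E'
import cv2,numpy as np
a=cv2.imread('pics/m2scene.png')[120:240,80:220];b=cv2.imread('pics/m2wrist.png')[100:320,150:370]
cv2.imwrite('pics/z.png',np.hstack([cv2.resize(a,(440,400)),cv2.resize(b,(360,400))]))
E
```

```text
time_s: 16.6
tool_pos: [0.5651, -0.1168, 0.0767]
eef_rot: [[-1.0, 0.027, 0.002], [0.027, 1.0, -0.0], [-0.002, -0.0, -1.0]]
wrist_force: [-0.1, 0.5, -2.1]
grip_width: 0.0218
gripper_force: 40.0
[ 0.56506353 -0.11683177  0.07672952] [-0.99962787  0.02722948] 0.0217679197859625
dot wrist [253.8 188.3] [245 186  19   5  78] [ 0.5561 -0.1156  0.03  ] rel tcp [ -9.    1.2 -46.7]
green wrist [252.6 295.1] [243 286  20  19 314] [ 0.5645 -0.1167  0.161 ] rel tcp [-0.5  0.1 84.3]
dot scene [150.9 211.2] [145 208  13   7  75] [ 0.5636 -0.1161  0.03  ] rel tcp [ -1.5   0.7 -46.7]
green scene [139.7 150.4] [137 149   6   4  20] [ 0.5639 -0.1177  0.161 ] rel tcp [-1.2 -0.9 84.3]
dot top [339.4 200.6] [337 196   5  10  35] [ 0.5633 -0.1088  0.03  ] rel tcp [ -1.7   8.1 -46.7]
scene foot expected px [149.6 207. ]
top foot expected px [344.1 199.1]
```

View pics/z.png

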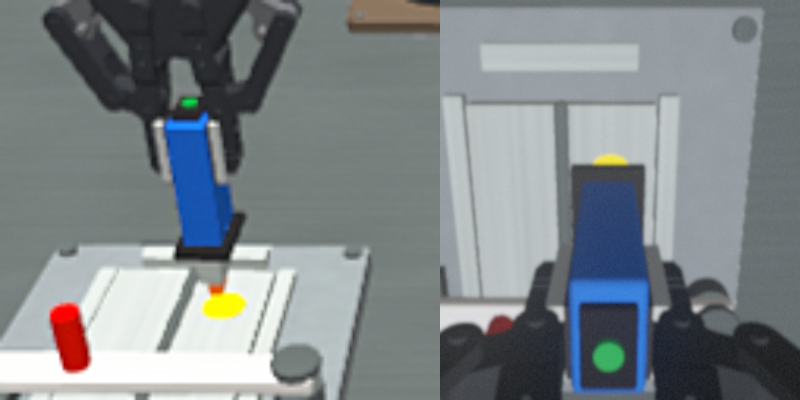

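Gauge upright with its foot just above the yellow dot (scene crop foot (216,290), dot (224,305)). The bar is shut ahead of it. Lowering gently.

```bash
python3 -m inch '[[-0.8,0.7,-2,0,15],[-0.8,0.7,-5,0,15],[-0.8,0.7,-7,0,15],[-0.8,0.7,-9,0,15],[-0.8,0.7,-11,0,15],[-0.8,0.7,-12,0,15],[-0.8,0.7,-12,0,15],[-0.8,0.7,-12,0,15]]' 40
```

```text
time_s: 17.55
tool_pos: [0.5633, -0.1162, 0.0638]
eef_rot: [[-1.0, 0.028, -0.0], [0.028, 1.0, 0.0], [0.0, 0.0, -1.0]]
wrist_force: [0.4, 0.7, -0.0]
grip_width: 0.0216
gripper_force: 40.3
```

```bash
python3 -m inch '[[0,0,-1,0,15],[0,0,-2,0,15],[0,0,-3,0,15],[0,0,-3,0,15],[0,0,-3,0,15],[0,0,-3,0,15],[0,0,-3,0,15],[0,0,-3,0,15],[0,0,-3,0,15]]' 40; python3 m2.py | grep -E 'scene|dot'
```

```text
time_s: 18.45
tool_pos: [0.5635, -0.1163, 0.0607]
eef_rot: [[-1.0, 0.028, 0.0], [0.028, 1.0, -0.0], [-0.0, -0.0, -1.0]]
wrist_force: [-0.6, 0.0, 1.2]
grip_width: 0.0218
gripper_force: 40.4
dot scene [151.8 211.9] [145 208  13   7  46] [ 0.5661 -0.114   0.03  ] rel tcp [  2.7   2.3 -30.7]
green scene [141.7 158.4] [139 157   6   4  20] [ 0.5632 -0.1168  0.145 ] rel tcp [-0.3 -0.5 84.3]
scene foot expected px [151.2 213.2]
```

```bash
python3 -c "
from workcell import env,job_done
print(job_done())"
```

```text
the job is handed in; nothing more can be done
None
```

I shut the keeper bar onto its end stop, past the detent, and handed the job in holding the blue gauge upright on the yellow dot, its foot pressed in about 5 mm at about 3.3 N; no verdict came back.

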